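# Wedge two tile pieces in the thickness gauge

### The job

Grade the two upright tile pieces by thickness: first lower (do not drop) the thick one into the widest slot of the wooden slotted gauge, then the thin one into the narrowest, and press each down with a steady push of about 10 N for a second, so that it is wedged upright and square as far down as its thickness lets it go. The slotted comb has slid along its base, so feel for the slots; never force a tile hard against the wood, and leave everything else on the table where it is.

Things in the scene. Friction and masses are not known exactly. Their poses are not given: they have to be found in the camera images.
- gauge: Fixed thickness gauge, origin under it at table level. On a plywood base (104 mm in x, 10 mm thick, y -88 to +108 mm) lies a wooden comb, 72 mm in x, 156 mm in y, flat top 56 mm above the table; three slots cross it in x, open-ended, narrower towards +y. The comb, stiff, HAS SLID 2 to 20 mm to +y: the same for all slots, new each time, in no reported pose; feel or see it.
- slot_wide (a point): Top (56 mm up), mid-width, of the widest slot, at the y where the thick tile's centre would sit had the comb NOT slid; axes as the gauge. True place 2 to 20 mm further to +y. Slots are 40 mm deep; -y wall vertical, +y wall sloping, narrowing 1 mm per 6 mm down. Widths at top / 24 mm down: widest 21/17, narrowest 13/9 mm.
- slot_middle (a point): The same for the middle slot (17/13 mm wide), stays empty. The right tile has 4 mm play at the mouth and stops 24 mm down, centre 67 mm up. A 40 mm sprung steel pad, 1.5 mm proud of each vertical wall from 12 mm down, holds it about 9 mm high until pushed (under 10 N). Let go and pressed from above, a tile squares itself and stays. It chips if pushed over about 20 N.
- slot_narrow (a point): The same for the thin tile in the narrowest slot, 100 mm from slot_wide along the gauge's +y. The true place is shifted by the same 2 to 20 mm.
- stand: Fixed low plywood stand 90 x 116 mm, origin under it, z up; two bays run along x at y = -30 and +30 mm, each 20 mm wide with a floor 8 mm and walls 22 mm above the table. The two tiles stand upright in them, either way round.
- tile_thin_center (a point): Centre of the thin tile piece (terracotta, one face glazed white): 60 mm wide (its x) x 9 mm thick (its y) x 70 mm high (its z, up), about 70 g, the point 35 mm above its lower edge. The upper 18 mm are only 46 mm wide (x = -30 to +16 mm), a corner being broken off. It stands in the stand with its faces along the stand's x. To be placed in slot_narrow.
- tile_thick_center (a point): Centre of the thick tile piece: the same 60 x 70 mm outline, 17 mm thick, about 130 g. To be placed in slot_wide.
- jar: Green glass jar, 56 mm diameter, 75 mm high, origin under it; leave it alone.
- brush_grip (a point): Grip of a small brush lying on the table; leave it alone.
- loupe: Black loupe, 42 mm diameter, 24 mm high, origin under it; leave it alone.
- sherd_a: Flat terracotta sherd about 55 x 30 x 8 mm, origin under it; leave it alone.
- sherd_b: Flat blue glazed sherd about 40 x 40 x 7 mm, origin under it; leave it alone.
- cap_center (a point): Red bottle cap, 32 mm diameter, 14 mm high, centre; leave it alone.

How it is judged:
By the outcome, as a careful person would: the job done as asked, in the order asked, and still so for the second after the job is handed in, with the robot touching nothing.
It also fails if it takes over 72 s, if anything falls off the work surface, if the arm or the gripper's body presses on something with over 40 N, if the wrist force passes 120 N, or if a joint passes its speed limit or range.

### The arm

A 7-joint arm with a two-finger parallel gripper is mounted at the origin on the work surface. World frame = base frame: x ahead of the robot, y to its left, z up, the work surface at z = 0. Lengths are in m, angles in rad, forces in N, time in s.
With the tool pointing down it reaches from about 0.4 to 0.85 m from the base axis. Payload 10.4 kg.
Tool frame: the origin (TCP) lies on the mounting face of the last link; the fingertips stand 173 mm ahead of it and the grasp point (between the pads) lies 155 mm ahead of it; z points along the fingers, y is the direction in which the jaws open and shut (so a half turn about z gives the same grasp; the last joint's range is limited). The gripper opens to 85 mm and grips with 20 to 120 N. Pads are 22 mm wide; open, the fingers measure 114 mm over their backs; the gripper's body (76 mm by 85 mm) begins 54 mm behind the grasp point. The pads swing forward as they close: fully open they stand 13 mm farther back than shut.
Start: joints at [1.148, 0.332, -0.065, 1.46, 0.022, 1.35, -0.088], TCP at [0.243, -0.576, 0.405] pointing down, gripper open.
Joint ranges: [-2.6, 2.6], [-0.5, 2.12], [-1.47, 1.34], [0.16, 2.42], [-1.27, 4.41], [0.06, 2.06], [-2.6, 2.6]. Speed limits (rad/s): [2.22, 2.22, 2.79, 2.79, 3.14, 3.14, 3.14].

### API

Orientations are given as a unit quaternion [w, x, y, z].
In Python, from plant import robot, cams gives the robot as it stands.
- The arm moves only by the shell command python3 -m handwheel 'ROWS' [FORCE]. ROWS is JSON, a list that holds one entry, the list of rows, each a list of 5 numbers: the shift along the tool's x, y, z in cm, then the turn about the tool's z in degrees, then the closure in counts, from 0 (fully open) to 255 (shut). In form: [[[dx, dy, dz, roll, gripper], ...]]. A call has 1 to 8 rows; each row is the pose to reach, as a shift and turn from the pose commanded when the call began, along the tool's axes at that moment; what a row does not reach only later rows make up. A row lasts 1/8 s, in which the tool goes at most 62.5 mm and 10.7 degrees, less where a joint would pass 70% of its speed; a pose out of reach is approached as far as the arm can. A call with a gripper value outside its range is refused whole. The fingers move at their own pace and stop on an object; FORCE is the grip in N (left out, the last holds). Time passes only in rows, so rows that repeat a pose let the fingers close. It gives the time, the measured TCP pose, the force and the opening at its end, in the units of the state.
- robot.get_obs(): the state, without advancing time (a new reading comes with each control period).
- cams.get_image(name): name is "side" or "top"; returns (picture, depth): 420x560x3 uint8, blue, green, red; 420x560 float32, m along the optical axis (not along the pixel's ray), 0 where there is no reading.
- cams.get_calibration(name): a dict with "camera_matrix" (3x3 intrinsics, pixels), "xyz" and "orientation" of the camera in the world. Camera axes: x right, y down, z forward; pixel columns grow to the right and rows downward; lengths in m; the calibration is good to about 2 mm. A picture is of the moment at which its call begins. get_calibration takes no time and is no camera call.
- robot.hand_in(): hands the job in, once; it reports no verdict.
The state is a dict: "time_s": time; "joint_pos": joint angles; "qvel": joint speeds; "joint_torque": joint torques, N m; "ee_pos": TCP position; "orientation": TCP orientation; "force": force on the tool from outside, world axes, zero at the start; "ft_torque": the same for the moment, N m; "width": opening from 0.0 (shut) to 1.0 (fully open).
Only numpy, scipy, OpenCV 4.12 (cv2) and the standard library are available. Lean on these libraries where they do the work, as an engineer would, in place of code of your own. Each camera call takes 0.05 s, during which the arm holds its last target. There are 200 camera calls.

## Working session

There is one attempt and no reset: what is moved stays moved. The work goes in short steps, Python scripts to look and compute and a shell command to move; the robot and the scene stay as the last step left them, time stands still between calls to the robot, and variables do not carry over. Pictures are saved under pics/ and viewed, about 8 in all and at most 12, crops included, and the job is handed in when it is done.

```bash
ls; mkdir -p pics
cat > h.py <<'E'
import numpy as np, cv2, sys
from scipy.spatial.transform import Rotation as R
from plant import robot, cams
def cal(n):
    c=cams.get_calibration(n); K=np.array(c["camera_matrix"]); q=np.array(c["orientation"])
    return K,np.array(c["xyz"]),R.from_quat(q[[1,2,3,0]]).as_matrix()
def cloud(n,d):
    K,t,M=cal(n); v,u=np.mgrid[:d.shape[0],:d.shape[1]]
    p=np.stack([(u-K[0,2])/K[0,0]*d,(v-K[1,2])/K[1,1]*d,d],-1)
    return p@M.T+t
def proj(n,p):
    K,t,M=cal(n); c=(np.atleast_2d(p)-t)@M; c=c@K.T; return c[:,:2]/c[:,2:]
def onplane(n,uv,z):
    K,t,M=cal(n); uv=np.atleast_2d(uv); r=np.c_[(uv-K[[0,1],[2,2]])/K[[0,1],[0,1]],np.ones(len(uv))]@M.T
    return t+r*((z-t[2])/r[:,2])[:,None]
E
python3 - <<'E'
from h import *
o=robot.get_obs(); print({k:np.round(v,3) for k,v in o.items()})
for n in("top","side"):
    i,d=cams.get_image(n); cv2.imwrite(f"pics/{n}0.png",i); np.savez(f"{n}0.npz",i=i,d=d); K,t,M=cal(n); print(n,K[0,0],t,M.round(2).tolist())
E
```

```text
pics
{'time_s': np.float64(0.0), 'joint_pos': array([ 1.148,  0.333, -0.065,  1.461,  0.022,  1.35 , -0.089]), 'qvel': array([ 0.   ,  0.001, -0.001, -0.   , -0.   , -0.001, -0.   ]), 'joint_torque': array([-1.0000e-03, -6.2545e+01,  4.9000e-02, -3.9159e+01,  1.6000e-02,
        1.0000e-02, -0.0000e+00]), 'ee_pos': array([ 0.243, -0.576,  0.404]), 'orientation': array([-0.001,  0.98 ,  0.199, -0.   ]), 'force': array([-0.335,  0.452, -0.439]), 'ft_torque': array([-0.01 ,  0.05 ,  0.017]), 'width': np.float64(0.999)}
top 386.3944129951748 [ 0.39777452 -0.01023789  0.97426458] [[0.02, -0.99, 0.15], [-1.0, -0.02, 0.02], [-0.02, -0.15, -0.99]]
side 433.5874144078403 [0.33868626 0.73496052 0.62251809] [[-0.96, -0.14, 0.22], [-0.26, 0.56, -0.79], [-0.01, -0.82, -0.57]]
```

View pics/top0.png

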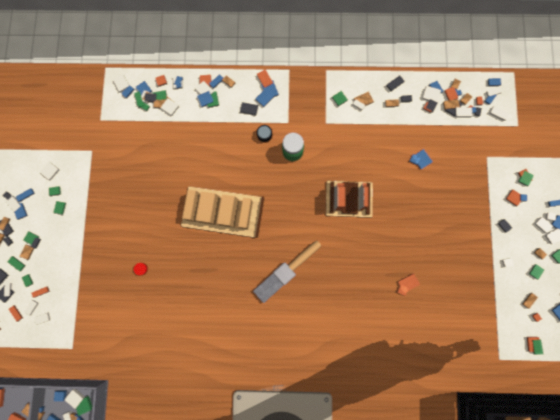

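View pics/side0.png

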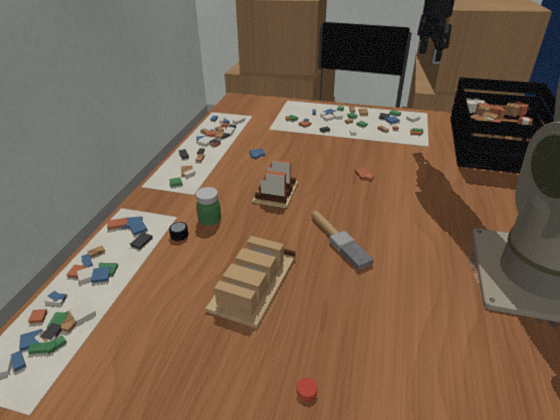

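The top view shows the gauge near (222,212), the stand with both tiles near (348,198), the jar at (292,147), the loupe at (264,133) and the brush at (287,272). The side view agrees. Next I take enlarged crops and point clouds.

Run:
```python
from h import *
z=np.load("top0.npz"); i,d=z["i"],z["d"]; P=cloud("top",d)
g=cv2.resize(i[180:245,175:270],None,fx=6,fy=6,interpolation=cv2.INTER_CUBIC); s=cv2.resize(i[170:225,315:385],None,fx=6,fy=6,interpolation=cv2.INTER_CUBIC)
c=np.zeros((400,0,3),np.uint8); 
H=390; c=np.zeros((H+330,570,3),np.uint8)
c=np.zeros((390,570+0,3),np.uint8); c=g[:390]
cv2.imwrite("pics/a.png",np.vstack([c,np.zeros((0,570,3),np.uint8)]))
s2=cv2.resize(np.load("side0.npz")["i"][155:215,240:310],None,fx=5,fy=5,interpolation=cv2.INTER_CUBIC)
out=np.zeros((330,780,3),np.uint8); out[:330,:420]=s; out[:300,425:775]=s2; cv2.imwrite("pics/b.png",out)
for nm,(r0,r1,c0,c1) in dict(g=(185,240,178,266),s=(175,222,320,378)).items():
    Z=P[r0:r1,c0:c1]
    print(nm,Z.reshape(-1,3).min(0),Z.reshape(-1,3).max(0))
    print((Z[::4,::3,2]*1000).round().astype(int))
```

```text
g [ 0.39777452 -0.01023789 -0.0052423 ] [0.61508553 0.27968513 0.97426458]
[[  3   3   2  -1   0   0   0   0  -1   1   1  -1  -4   1   1   3   1   1
    3   1   3  -1   1   3   0   0  -1   1   1   0]
 [ -1   3   0  -2  12   8  12  12  12  10  10   0   3   2  -2  -1   2   2
   -1  -2  -2  -1  -1   3  -1   0  -2   4   2   2]
 [  2   1  -1   1  58  56  52  36  57  56  55  57  56  11  10  11  10   9
   12  10  -1   1   3  -1   1  -3   2   0  -2  -1]
 [  3   0   3  57  57  57  46  30  56  57  54  56  57  38  18  57  58  56
   57  53   9   9  12  11  14  13  11  11  21   2]
 [  2   3  -2  57  53  59  44  28  56  57  56  55  54  38  16  56  58  57
   56  45  24  18  58  56  54  11   9   9  22  -1]
 [ -1   1   1  58 974  57  44  58  55  54  56  57  53  30  18  57  57  56
   56  43  17  17  60  54  57  12  12  11  21   0]
 [ -2  -3   0  57  56  54  38  56  56  58  57  55  45  28  56  56  57  57
   58  38  17  14  59  57  44   8  12  11  15   1]
 [ -1  -1  59  57  58  48  31  57  58  56  57  57  39  19  55  57  52  54
   55  33  14  58  56  55  34  10  11  17   0   0]
 [  2  -1  54  56  55  44
[... 1124 characters left out ...]
  23   8
    2   2]
 [ -2   2   0   9  19  26  78  76  78  23  23  21  23  12  55  79  23   8
   -2   0]
 [  2   0   0   7  21  25  81  79  76  24  22  21  23  12  55  78  23   8
    0   0]
 [ -1   1   0   8  24  25  78  76  78  18  23  25  21  13  52  77  22   9
    0   4]
 [  3   0   2   9  24  21  81  77  80  24  22  23  23  12  54  77 974   9
    1   0]
 [  1   0   0   9  18  25  63  61  65  21  22  22  23  12  52  62  26   4
   -1   2]
 [ -1   2   1   8  24   8  10  11  24  21  20  25  24   9   7   9  27   8
    3   2]
 [  0  -1   5   6   9   9   6  10  12  11   9   8   6   8   6   7   7  12
    3  -2]
 [  2   0   3   1   1  -2   2   1   2  -2   3   1  -2  -1  -1   1   2   0
   -1  -1]]
```

View pics/a.png

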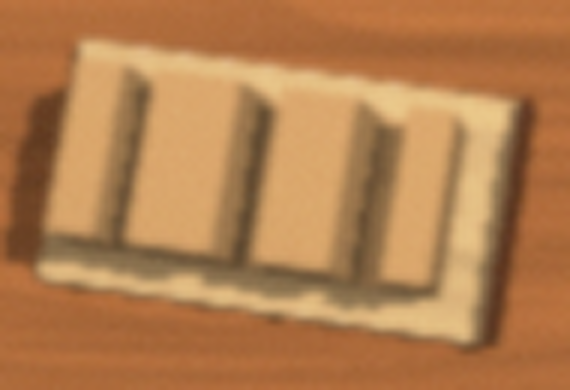

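View pics/b.png

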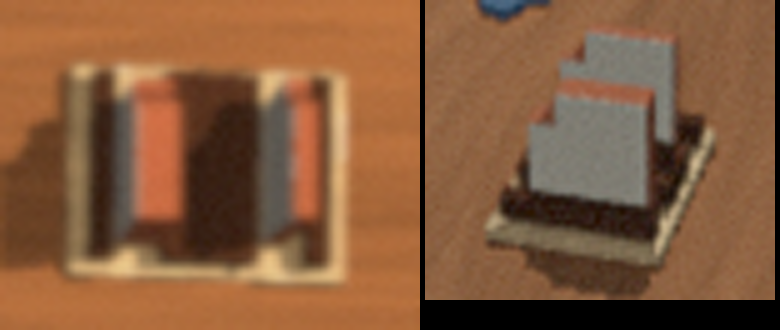

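The gauge crop shows four comb blocks with the narrow slot at left (+y world) and the widest at right. In the stand crops, the thick tile is in the left (+y) bay and the thin one in the right. Both have the broken corner at +x. Next I measure them precisely.

```bash
cat > meas.py <<'E'
from h import *
z=np.load("top0.npz"); i,d=z["i"],z["d"]; S=8
def up(r0,r1,c0,c1):
    a=cv2.resize(i[r0:r1,c0:c1],None,fx=S,fy=S,interpolation=cv2.INTER_CUBIC)
    return a,lambda uv:(np.asarray(uv,float)+.5)/S-.5+[c0,r0]
def rects(mask,f,zp,amin):
    cs,_=cv2.findContours(mask.astype(np.uint8),cv2.RETR_EXTERNAL,cv2.CHAIN_APPROX_NONE); out=[]
    for c in cs:
        if cv2.contourArea(c)<amin*S*S: continue
        w=onplane("top",f(c[:,0]),zp)[:,:2]*1000
        (x,y),(a,b),t=cv2.minAreaRect(w.astype(np.float32)); out.append((round(x,1),round(y,1),round(a,1),round(b,1),round(t,1)))
    return sorted(out,key=lambda r:-r[1])
a,f=up(170,225,315,385); A=a.astype(int)
print("tiles",rects((A[...,2]>150)&(A[...,2]-A[...,1]>70),f,.078,20))
m=((A[...,2]>185)&(A[...,1]>150)); cs,_=cv2.findContours(m.astype(np.uint8),0,1)
a,f=up(180,245,175,270); A=a.astype(int)
print("px", a[300,[100,200,330,450,540]].tolist())
hsv=cv2.cvtColor(a,cv2.COLOR_BGR2HSV)
# profile across gauge at several lines on z=56
g=cv2.cvtColor(i,cv2.COLOR_BGR2GRAY)
P=cloud("top",d); R_=P[180:245,175:270].reshape(-1,3); q=R_[(R_[:,2]>.05)&(R_[:,2]<.062)]*1000
print("combtop pts rect",cv2.minAreaRect(q[:,:2].astype(np.float32)), len(q), q[:,2].mean())
q=R_[(R_[:,2]>.006)&(R_[:,2]<.08)]*1000; print("base rect",cv2.minAreaRect(q[:,:2].astype(np.float32)))
R_=P[170:225,315:385].reshape(-1,3); q=R_[(R_[:,2]>.006)&(R_[:,2]<.09)]*1000; print("stand rect",cv2.minAreaRect(q[:,:2].astype(np.float32)))
q=R_[(R_[:,2]>.072)&(R_[:,2]<.09)]*1000
for s in (q[:,1]>-150,q[:,1]<-150): print("tile top",cv2.minAreaRect(q[s][:,:2].astype(np.float32)),q[s].mean(0),s.sum())
E
python3 meas.py
```

```text
tiles [(514.4, -93.4, 49.6, 14.5, 86.2), (577.8, -131.6, 55.2, 16.7, 1.7), (519.5, -174.9, 8.7, 72.3, 0.2), (579.3, -188.9, 55.5, 10.3, 2.4), (627.0, -194.7, 24.0, 78.9, 0.9), (609.4, -219.9, 13.2, 27.0, 4.5)]
px [[105, 160, 212], [107, 164, 217], [52, 81, 106], [89, 137, 181], [108, 167, 219]]
combtop pts rect ((543.311767578125, 165.34555053710938), (157.06222534179688, 72.67350769042969), 82.54045104980469) 1381 56.2575752110152
base rect ((543.7714233398438, 168.54083251953125), (216.47979736328125, 104.32392120361328), 82.67486572265625)
stand rect ((590.9788818359375, -159.7135772705078), (114.50674438476562, 123.49271392822266), 3.8086774349212646)
tile top ((572.9100341796875, -132.0213165283203), (17.171329498291016, 46.25689697265625), 89.62001037597656) [ 572.59205396 -131.94577139   78.51346811] 159
tile top ((574.1229858398438, -188.3302764892578), (7.940237045288086, 46.371734619140625), 88.99405670166016) [ 573.71257798 -188.29229374   78.2868754 ] 80
```

```bash
cat > prof.py <<'E'
from h import *
th=np.radians(-7.4); ex=np.array([np.cos(th),np.sin(th)]); ey=np.array([-np.sin(th),np.cos(th)]); c=np.array([.5433,.1653])
v=np.arange(-95,95,.5)/1000
for n in("top","side"):
    z=np.load(n+"0.npz"); g=z["i"][...,2].astype(np.float32)
    pr=0
    us=np.arange(-28,29,2)/1000
    for u in us:
        p=c+u*ex+v[:,None]*ey; uv=proj(n,np.c_[p,np.full(len(v),.056)]).astype(np.float32)
        pr=pr+cv2.remap(g,uv[:,:1],uv[:,1:],cv2.INTER_LINEAR)[:,0]/len(us)
    gr=np.gradient(cv2.GaussianBlur(pr[:,None],(1,9),0)[:,0])
    k=[j for j in range(2,len(v)-2) if abs(gr[j])==abs(gr[j-2:j+3]).max() and abs(gr[j])>1.5]
    print(n,[(round(v[j]*1000,1),round(float(gr[j]),1)) for j in k]); print(pr[::4].round().astype(int).tolist())
# depth: comb-top points along v, all
z=np.load("top0.npz"); P=cloud("top",z["d"])[180:245,175:270].reshape(-1,3)
q=P[:,:2]-c; vv=q@ey*1000; uu=q@ex*1000; s=(abs(uu)<32)
h,_=np.histogram(vv[s&(P[:,2]>.05)&(P[:,2]<.065)],np.arange(-90,91,2)); t,_=np.histogram(vv[s],np.arange(-90,91,2)); 
print([(int(a),int(x),int(y)) for a,x,y in zip(np.arange(-90,90,2),h,t)])
E
python3 prof.py
```

```text
top [(np.float64(-93.5), 3.1), (np.float64(-82.5), -6.3), (np.float64(-76.5), 5.7), (np.float64(-57.0), -6.3), (np.float64(-45.0), 3.9), (np.float64(-36.5), 4.9), (np.float64(-4.0), -8.6), (np.float64(3.0), 4.6), (np.float64(11.5), 4.9), (np.float64(47.0), -8.6), (np.float64(53.0), 3.6), (np.float64(59.5), 4.9), (np.float64(79.5), -8.0), (np.float64(93.0), 2.9)]
[201, 219, 224, 224, 223, 215, 193, 168, 162, 182, 204, 216, 219, 219, 219, 219, 219, 215, 201, 176, 152, 138, 129, 120, 120, 135, 149, 156, 165, 181, 201, 214, 218, 219, 219, 219, 219, 219, 218, 218, 219, 219, 218, 214, 200, 172, 136, 112, 110, 128, 145, 155, 164, 181, 201, 214, 218, 218, 219, 219, 218, 218, 219, 219, 219, 218, 218, 218, 218, 213, 195, 161, 129, 124, 137, 151, 163, 181, 200, 213, 217, 218, 218, 218, 218, 214, 201, 174, 141, 121, 115, 116, 117, 120, 130]
side [(np.float64(-75.5), 2.8), (np.float64(-55.5), -5.9), (np.float64(-35.5), 6.4), (np.float64(-3.5), -6.3), (np.float64(12.5), 6.4), (np.float64(48.5), -6.9), (np.float64(60.5), 6.7), (np.float64(80.5), -7.2)]
[138, 138, 138, 138, 138, 138, 138, 138, 140, 
[... 977 characters left out ...]
 21), (-14, 21, 21), (-12, 20, 20), (-10, 24, 24), (-8, 15, 15), (-6, 0, 0), (-4, 0, 0), (-2, 0, 0), (0, 0, 7), (2, 0, 19), (4, 0, 47), (6, 0, 39), (8, 19, 55), (10, 27, 27), (12, 22, 23), (14, 20, 20), (16, 24, 24), (18, 20, 20), (20, 22, 22), (22, 20, 20), (24, 22, 22), (26, 21, 21), (28, 19, 19), (30, 24, 24), (32, 22, 22), (34, 20, 20), (36, 19, 19), (38, 24, 24), (40, 19, 19), (42, 22, 22), (44, 15, 15), (46, 0, 0), (48, 0, 0), (50, 0, 0), (52, 0, 15), (54, 1, 54), (56, 25, 60), (58, 28, 29), (60, 20, 20), (62, 21, 21), (64, 23, 23), (66, 16, 16), (68, 22, 22), (70, 22, 22), (72, 22, 22), (74, 23, 23), (76, 15, 15), (78, 2, 2), (80, 0, 0), (82, 0, 0), (84, 0, 0), (86, 0, 0), (88, 0, 0)]
```

```bash
cat > go.py <<'E'
# python3 go.py x y z(mm of TCP) yaw(deg): shift in tool axes
from h import *
def st():
    o=robot.get_obs(); q=np.array(o["orientation"]); M=R.from_quat(q[[1,2,3,0]]).as_matrix(); return o,np.array(o["ee_pos"]),M
if __name__=="__main__":
    o,p,M=st(); t=np.array([float(a) for a in sys.argv[1:4]])/1000
    y=np.degrees(np.arctan2(M[1,0],M[0,0])); dy=(y-float(sys.argv[4])+180)%360-180
    print("t",o["time_s"],"pos",(p*1000).round(1),"yaw",y.round(2),"tilt",M[:,2].round(4),"F",o["force"].round(1),"w",round(o["width"],3))
    print("cm",((t-p)@M*100).round(3),"roll",dy.round(2))
E
python3 go.py 577 -132 300 1.2
python3 - <<'E'
from h import *
P=cloud("top",np.load("top0.npz")["d"])[170:225,315:385].reshape(-1,3)*1000
q=P[(P[:,2]>70)&(P[:,2]<90)]
for s in (q[:,1]>-150,q[:,1]<-150):
    p=q[s]; print(np.polyfit(p[:,0]-573,p[:,1],1), np.degrees(np.polyfit(p[:,0],p[:,1],1)[0]), p.min(0),p.max(0))
# stand rim long edges: points near z=22 & table boundary at +-y sides
q=P[(P[:,2]>15)&(P[:,2]<27)]
for lo,hi in ((-115,-95),(-225,-200)):
    p=q[(q[:,1]>lo)&(q[:,1]<hi)]; print(len(p),np.degrees(np.polyfit(p[:,0],p[:,1],1)[0]) if len(p)>5 else 0,p[:,:2].min(0),p[:,:2].max(0))
E
```

```text
t 0.1 pos [ 243.2 -575.6  404. ] yaw 22.91 tilt [-6.0e-04  1.2e-03 -1.0e+00] F [-0.3 -0.1 -0.5] w 0.999
cm [ 48.014 -27.856  10.431] roll 21.71
[-5.56800018e-03 -1.31948043e+02] -0.31902291055290644 [ 549.7341703  -140.73066171   73.71192844] [ 595.99815343 -123.42314967   81.57682102]
[-1.01509626e-02 -1.88285060e+02] -0.5816073165340925 [ 550.88180909 -192.70683004   74.43024159] [ 597.2355285  -184.21328097   82.08660502]
49 -0.9092760990542675 [ 544.07181011 -113.63967982] [ 622.71600938 -110.70461257]
114 -2.2129337405541007 [ 540.7500847  -211.76552167] [ 619.97139806 -200.59987597]
```

```bash
python3 -m handwheel '[[[12,-7,0,6,60],[24,-14,0,12,120],[36,-21,0,18,120],[48,-27.86,2,23.4,120],[48,-27.86,4,23.4,120],[48,-27.86,6,23.4,120],[48,-27.86,8,23.4,120],[48,-27.86,9,23.4,120]]]' 25; python3 go.py 577 -132 215 -0.5
```

```text
time_s: 1.1
ee_pos: [0.5394, -0.1817, 0.3395]
orientation: [0.0, 1.0, -0.004, 0.0]
force: [0.5, -1.6, 0.3]
width: 0.53
t 1.1 pos [ 539.4 -181.7  339.5] yaw -0.5 tilt [ 7.e-04 -3.e-04 -1.e+00] F [ 0.5 -1.6  0.3] w 0.53
cm [ 3.71  -5.004 12.455] roll -0.0
```

```bash
python3 -m handwheel '[[[3.7,-5,3,0,120],[3.7,-5,3,0,120],[3.7,-5,3,0,120],[3.7,-5,3,0,120]]]'; python3 go.py 577 -132 215 -0.5
```

```text
time_s: 1.6
ee_pos: [0.5755, -0.1353, 0.3105]
orientation: [0.001, 1.0, -0.005, 0.0]
force: [-1.5, -1.1, -0.3]
width: 0.533
t 1.6 pos [ 575.5 -135.3  310.5] yaw -0.63 tilt [ 5.e-04 -1.e-03 -1.e+00] F [-1.5 -1.1 -0.3] w 0.533
cm [ 0.145 -0.341  9.546] roll -0.13
```

```bash
python3 -m handwheel '[[[0.15,-0.34,4,0,120],[0.15,-0.34,8,0,120],[0.15,-0.34,9.5,0,120],[0.15,-0.34,9.5,0,120],[0.15,-0.34,9.5,0,120]]]'; python3 go.py 577 -132 215 -0.5;  python3 - <<'E'
from h import *
i,d=cams.get_image("side"); cv2.imwrite("pics/s1.png",cv2.resize(i[110:220,210:350],None,fx=5,fy=5,interpolation=cv2.INTER_CUBIC))
E
```

```text
time_s: 2.22
ee_pos: [0.5781, -0.1307, 0.2168]
orientation: [0.0, 1.0, -0.005, 0.001]
force: [0.8, -1.1, 0.7]
width: 0.531
t 2.225 pos [ 578.1 -130.7  216.8] yaw -0.53 tilt [ 2.6e-03 -8.0e-04 -1.0e+00] F [ 0.8 -1.1  0.7] w 0.531
cm [-0.107  0.128  0.179] roll -0.03
```

View pics/s1.png

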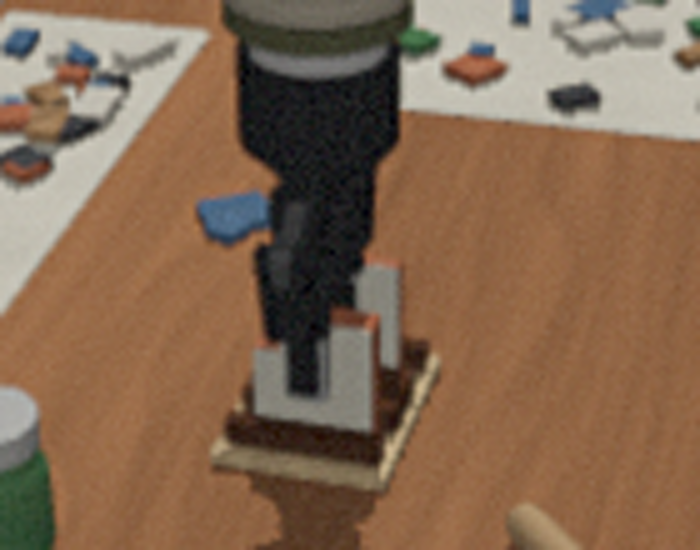

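The fingers straddle the thick tile, with the front finger at crop (305,370). It sits a little toward the broken corner, so I shift by −x and close in stages.

```bash
python3 -m handwheel '[[[-0.4,0.13,0.1,0,170],[-0.4,0.13,0.1,0,190],[-0.4,0.13,0.1,0,195],[-0.4,0.13,0.1,0,195]]]' 25; python3 go.py 574 -132 215 -0.5; python3 -m handwheel '[[[0,0,0,0,230],[0,0,0,0,230],[0,0,0,0,230],[0,0,0,0,230]]]' 25;python3 go.py 574 -132 215 -0.5
```

```text
time_s: 2.78
ee_pos: [0.5735, -0.1314, 0.214]
orientation: [-0.0, 1.0, -0.004, 0.0]
force: [-0.5, 1.0, -0.2]
width: 0.238
t 2.775 pos [ 573.5 -131.4  214. ] yaw -0.48 tilt [ 2.e-04  0.e+00 -1.e+00] F [-0.5  1.  -0.2] w 0.238
cm [ 0.051  0.061 -0.098] roll 0.02
time_s: 3.28
ee_pos: [0.5735, -0.131, 0.2139]
orientation: [-0.0, 1.0, -0.004, 0.0]
force: [0.0, 4.1, -0.2]
width: 0.194
t 3.275 pos [ 573.5 -131.   213.9] yaw -0.47 tilt [ 2.e-04  6.e-04 -1.e+00] F [ 0.   4.1 -0.2] w 0.194
cm [ 0.046  0.098 -0.108] roll 0.03
```

```bash
python3 -m handwheel '[[[0,0,-2,0,230],[0,0,-5,0,230],[0,0,-8,0,230],[0,0,-10,0,230],[0,0,-10,0,230]]]' 30; python3 go.py 530.9 120 300 -7.4
```

```text
time_s: 3.9
ee_pos: [0.5738, -0.1324, 0.3166]
orientation: [0.001, 1.0, -0.005, 0.002]
force: [0.4, 0.3, -2.7]
width: 0.197
t 3.9 pos [ 573.8 -132.4  316.6] yaw -0.55 tilt [ 0.0038 -0.0022 -1.    ] F [ 0.4  0.3 -2.7] w 0.197
cm [ -4.535 -25.205   1.589] roll 6.85
```

```bash
python3 -m handwheel '[[[-0.9,-5,0,1.5,230],[-1.8,-10,0,3,230],[-2.7,-15,0,4.5,230],[-3.6,-20,0,6,230],[-4.3,-23.5,1,6.85,230],[-4.53,-25.2,1.6,6.85,230],[-4.53,-25.2,1.6,6.85,230],[-4.53,-25.2,1.6,6.85,230]]]'; python3 -m handwheel '[[[0,0,0,0,230],[0,0,0,0,230]]]'; python3 go.py 530.9 120 275 -7.4;  python3 - <<'E'
from h import *
i,d=cams.get_image("side"); cv2.imwrite("pics/s2.png",cv2.resize(i[170:330,190:330],None,fx=4,fy=4,interpolation=cv2.INTER_CUBIC))
np.savez("side2.npz",i=i,d=d)
i,d=cams.get_image("top"); np.savez("top2.npz",i=i,d=d)
E
```

```text
time_s: 4.9
ee_pos: [0.5306, 0.1195, 0.2978]
orientation: [0.0, 0.998, -0.065, -0.0]
force: [-0.3, -0.4, -0.9]
width: 0.194
time_s: 5.15
ee_pos: [0.5305, 0.1201, 0.2981]
orientation: [0.0, 0.998, -0.065, 0.0]
force: [-0.9, -0.0, -1.5]
width: 0.195
t 5.15 pos [530.5 120.1 298.1] yaw -7.41 tilt [ 3.e-04 -3.e-04 -1.e+00] F [-0.9 -0.  -1.5] w 0.195
cm [ 0.039 -0.     2.306] roll -0.01
```

View pics/s2.png

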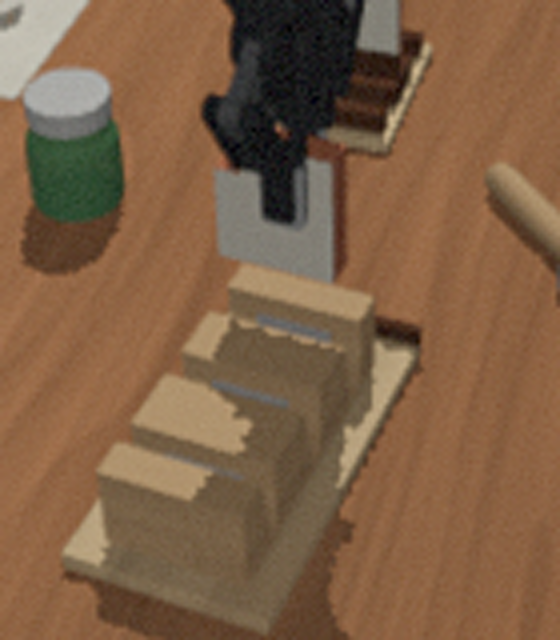

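The tile hangs above the wide slot with its white face toward the camera, around crop (275,220), and the steel pads are visible inside the slots. I now compare the held tile with the comb in the same camera.

Run:
```python
from h import *
th=np.radians(-7.4); ex=np.array([np.cos(th),np.sin(th)]); ey=np.array([-np.sin(th),np.cos(th)]); c=np.array([.5433,.1653])
def uvz(P): q=P[...,:2]-c; return np.stack([q@ex,q@ey,P[...,2]],-1)*1000
z=np.load("side2.npz"); i,d=z["i"].astype(int),z["d"]; Q=uvz(cloud("side",d))
m=(Q[...,2]>93)&(Q[...,2]<125)&(abs(Q[...,0])<45)&(Q[...,1]>-70)&(Q[...,1]<-20)&(i.min(-1)>90)
p=Q[m]; print("tile face side: n",len(p),"u",np.percentile(p[:,0],[1,99]).round(1),"v",np.median(p[:,1]).round(2),"slope deg",np.degrees(np.polyfit(p[:,0],p[:,1],1)[0]).round(2),"tilt dv/dz",np.polyfit(p[:,2],p[:,1],1)[0].round(3),"zmin",p[:,2].min())
# comb blocks, vertical +y faces of blocks seen in side depth
for lo,hi in((-66,-48),(-14,6),(38,58)):
    s=(abs(Q[...,0])<30)&(Q[...,2]>46)&(Q[...,2]<53)&(Q[...,1]>lo)&(Q[...,1]<hi); print("wall v",np.percentile(Q[s][:,1],[10,50,90]).round(2),s.sum())
z=np.load("top2.npz"); Q=uvz(cloud("top",z["d"])); i=z["i"].astype(int)
m=(Q[...,2]>50)&(Q[...,2]<62)&(abs(Q[...,1])<90)&(abs(Q[...,0])<50); print("comb u range top",np.percentile(Q[m][:,0],[1,99]))
```

```text
tile face side: n 356 u [-28.5  29.8] v -36.93 slope deg -0.22 tilt dv/dz 0.01 zmin 93.08558486274421
wall v [-57.26 -55.91 -54.65] 81
wall v [-5.41 -4.11 -2.6 ] 74
wall v [47.08 48.09 48.92] 79
comb u range top [27.73072422 36.36129273]
```

Relative to the comb wall the tile centre sits at +10.5 mm (wanted 10.25), square and centred in u. I lower it to just inside the mouth.

```bash
python3 -m handwheel '[[[0.04,0,1.5,0,230],[0.04,0,2.8,0,230],[0.04,0,3.4,0,230],[0.04,0,3.6,0,230],[0.04,0,3.6,0,230]]]' 30; python3 go.py 530.9 120 258 -7.4; python3 -m handwheel '[[[0,0,0.2,0,230],[0,0,0.4,0,230],[0,0,0.4,0,230]]]';  python3 go.py 530.9 120 258 -7.4
```

```text
time_s: 5.88
ee_pos: [0.5308, 0.1209, 0.262]
orientation: [-0.0, 0.998, -0.064, 0.0]
force: [0.3, 0.2, -2.4]
width: 0.199
t 5.875 pos [530.8 120.9 262. ] yaw -7.34 tilt [ 1.e-04  0.e+00 -1.e+00] F [ 0.3  0.2 -2.4] w 0.199
cm [0.025 0.085 0.396] roll 0.06
time_s: 6.25
ee_pos: [0.5306, 0.1207, 0.2578]
orientation: [0.0, 0.998, -0.064, -0.0]
force: [0.2, 0.4, -3.0]
width: 0.198
t 6.25 pos [530.6 120.7 257.8] yaw -7.35 tilt [-2.e-04 -2.e-04 -1.e+00] F [ 0.2  0.4 -3. ] w 0.198
cm [ 0.035  0.071 -0.02 ] roll 0.05
```

```bash
python3 -m handwheel '[[[0.03,0.06,0.3,0,230],[0.03,0.06,0.6,0,230],[0.03,0.06,0.8,0,230],[0.03,0.06,0.8,0,230]]]' 30; python3 go.py 530.9 120 258 -7.4; python3 -m handwheel '[[[0,0,0.15,0,230],[0,0,0.3,0,230],[0,0,0.3,0,230]]]';  python3 go.py 530.9 120 258 -7.4
```

```text
time_s: 6.75
ee_pos: [0.5308, 0.1202, 0.2497]
orientation: [0.0, 0.998, -0.064, -0.0]
force: [-0.4, 0.3, -1.7]
width: 0.199
t 6.75 pos [530.8 120.2 249.7] yaw -7.34 tilt [-4.e-04 -1.e-04 -1.e+00] F [-0.4  0.3 -1.7] w 0.199
cm [ 0.009  0.016 -0.834] roll 0.06
time_s: 7.12
ee_pos: [0.531, 0.1199, 0.2468]
orientation: [0.0, 0.998, -0.064, 0.0]
force: [-0.1, -1.0, -2.4]
width: 0.193
t 7.125 pos [531.  119.9 246.8] yaw -7.36 tilt [ 1.e-04 -4.e-04 -1.e+00] F [-0.1 -1.  -2.4] w 0.193
cm [-0.008 -0.008 -1.118] roll 0.04
```

```bash
for k in 1 2 3; do python3 -m handwheel '[[[0,0,0.05,0,230],[0,0,0.1,0,230],[0,0,0.1,0,230]]]'|grep -E 'ee_pos|force'; done
```

```text
ee_pos: [0.531, 0.1198, 0.246]
force: [-0.4, -3.4, 2.3]
ee_pos: [0.5311, 0.1198, 0.2453]
force: [-2.2, -5.4, 5.3]
ee_pos: [0.5312, 0.1198, 0.2444]
force: [-1.6, -5.0, 6.2]
```

Contact began at 15–16 mm depth, as expected. I release, raise, close the fingers and press from above.

```bash
python3 -m handwheel '[[[0,0,0,0,200],[0,0,0,0,170],[0,0,0,0,150],[0,0,0,0,140],[0,0,-2,0,140],[0,0,-5,0,140],[0.4,0.1,-6.5,0,255],[0.4,0.1,-6.5,0,255]]]'; python3 -m handwheel '[[[0,0,0,0,255],[0,0,0,0,255],[0,0,0,0,255],[0,0,0,0,255]]]'; python3 go.py 535.3 118 286 -7.4;  python3 - <<'E'
from h import *
i,d=cams.get_image("side"); cv2.imwrite("pics/s3.png",cv2.resize(i[190:320,190:310],None,fx=4,fy=4,interpolation=cv2.INTER_CUBIC))
np.savez("side3.npz",i=i,d=d)
E
```

```text
time_s: 9.25
ee_pos: [0.5353, 0.1185, 0.3096]
orientation: [-0.0, 0.998, -0.064, 0.001]
force: [0.3, 0.5, -1.3]
width: 0.032
time_s: 9.75
ee_pos: [0.5347, 0.1187, 0.3087]
orientation: [0.0, 0.998, -0.064, -0.0]
force: [-0.3, 0.0, -0.1]
width: -0.002
t 9.75 pos [534.7 118.7 308.7] yaw -7.34 tilt [-3.e-04 -1.e-04 -1.e+00] F [-0.3  0.  -0.1] w -0.002
cm [0.069 0.059 2.266] roll 0.06
```

View pics/s3.png

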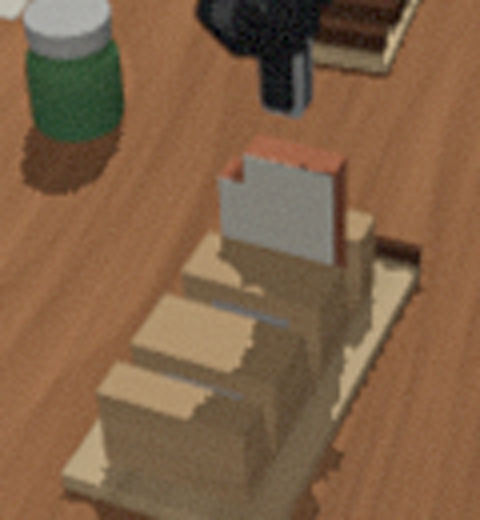

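The tile stands upright in the wide slot, its top at about crop (290,155), with the closed fingers above it. Now the press.

```bash
python3 -m handwheel '[[[0.07,0.06,1,0,255],[0.07,0.06,2,0,255],[0.07,0.06,2.3,0,255],[0.07,0.06,2.4,0,255],[0.07,0.06,2.4,0,255]]]' |grep -E 'ee_pos|force'; for k in 1 2 3 4; do python3 -m handwheel '[[[0,0,0.05,0,255],[0,0,0.1,0,255]]]'|grep -E 'ee_pos|force'; done
```

```text
ee_pos: [0.5354, 0.118, 0.285]
force: [-0.4, -0.3, 0.4]
ee_pos: [0.5354, 0.118, 0.2841]
force: [-0.0, -1.4, 0.2]
ee_pos: [0.5354, 0.118, 0.2829]
force: [0.8, 1.0, 0.2]
ee_pos: [0.5354, 0.118, 0.282]
force: [0.6, 0.0, 2.6]
ee_pos: [0.5355, 0.118, 0.2811]
force: [-0.8, -0.2, 3.0]
```

```bash
for k in 1 2 3 ; do python3 -m handwheel '[[[0,0,0.05,0,255],[0,0,0.1,0,255]]]'|grep -E 'ee_pos|force'; done
```

```text
ee_pos: [0.5354, 0.118, 0.28]
force: [0.3, 0.2, 3.0]
ee_pos: [0.5354, 0.118, 0.2789]
force: [0.3, 0.0, 1.9]
ee_pos: [0.5354, 0.1179, 0.2779]
force: [0.3, 0.2, 3.3]
```

```bash
for k in 1 2 ; do python3 -m handwheel '[[[0,0,0.05,0,255],[0,0,0.1,0,255]]]'|grep -E 'ee_pos|force'; done;  python3 -m handwheel '[[[0,0,0.05,0,255],[0,0,0.05,0,255]]]'|grep -E 'ee_pos|force'
```

```text
ee_pos: [0.5354, 0.118, 0.2769]
force: [-0.3, 0.7, 2.6]
ee_pos: [0.5354, 0.118, 0.2759]
force: [-0.7, -0.0, 3.0]
ee_pos: [0.5354, 0.118, 0.2754]
force: [0.5, 0.3, 2.0]
```

```bash
for k in 1 2 ; do python3 -m handwheel '[[[0,0,0.05,0,255],[0,0,0.05,0,255]]]'|grep -E 'ee_pos|force'; done
```

```text
ee_pos: [0.5354, 0.118, 0.275]
force: [0.1, -0.4, 3.5]
ee_pos: [0.5355, 0.118, 0.2747]
force: [0.1, -1.0, 5.4]
```

```bash
python3 -m handwheel '[[[0,0,0.04,0,255],[0,0,0.04,0,255]]]'|grep -E 'ee_pos|force'
```

```text
ee_pos: [0.5356, 0.1181, 0.2746]
force: [-0.5, 0.3, 6.8]
```

```bash
python3 -m handwheel '[[[0,0,0.06,0,255],[0,0,0.06,0,255],[0,0,0.06,0,255]]]'|grep -E 'ee_pos|force'
```

```text
ee_pos: [0.5357, 0.1182, 0.2743]
force: [-1.5, -1.2, 9.7]
```

Near 10 N, so I hold for over a second and then raise and open.

```bash
python3 -m handwheel '[[[0,0,0.01,0,255],[0,0,0.01,0,255],[0,0,0.01,0,255],[0,0,0.01,0,255],[0,0,0.01,0,255]]]'|grep -E 'ee_pos|force';python3 -m handwheel '[[[0,0,0,0,255],[0,0,0,0,255],[0,0,0,0,255],[0,0,0,0,255],[0,0,0,0,255]]]'|grep -E 'ee_pos|force'; python3 -m handwheel '[[[0,0,-1,0,255],[0,0,-3,0,255],[0,0,-5,0,120],[0,0,-5,0,120],[0,0,-5,0,120]]]'|grep -E 'time|ee_pos|force'
python3 - <<'E'
from h import *
i,d=cams.get_image("side"); np.savez("side4.npz",i=i,d=d); a=cv2.resize(i[200:310,210:310],None,fx=5,fy=5,interpolation=cv2.INTER_CUBIC); cv2.imwrite("pics/s4.png",a)
th=np.radians(-7.4); ex=np.array([np.cos(th),np.sin(th)]); ey=np.array([-np.sin(th),np.cos(th)]); c=np.array([.5433,.1653])
P=cloud("side",d); q=P[...,:2]-c; Q=np.stack([q@ex,q@ey,P[...,2]],-1)*1000
m=(Q[...,2]>60)&(Q[...,2]<115)&(abs(Q[...,0])<40)&(Q[...,1]>-65)&(Q[...,1]<-20)&(i.min(-1)>80)&(np.ptp(i.astype(int),axis=-1)<45)
p=Q[m]; print("n",len(p),"u",np.percentile(p[:,0],[1,99]).round(1),"v",np.median(p[:,1]).round(2),"yaw rel",np.degrees(np.polyfit(p[:,0],p[:,1],1)[0]).round(2),"dv/dz",np.polyfit(p[:,2],p[:,1],1)[0].round(3),"z",np.percentile(p[:,2],[1,99]).round(1))
for a,b in((-28,-5),(-5,12)): s=(p[:,0]>a)&(p[:,0]<b); print("top z",np.percentile(p[s][:,2],99).round(1))
E
python3 go.py 574 -188.3 315 -0.5
```

```text
ee_pos: [0.5357, 0.1182, 0.2743]
force: [-1.0, -0.5, 11.8]
ee_pos: [0.5357, 0.1182, 0.2743]
force: [-2.3, -0.4, 10.5]
time_s: 15.92
ee_pos: [0.5351, 0.1179, 0.3226]
force: [-0.3, -0.2, 0.2]
n 403 u [-28.   29.7] v -37.73 yaw rel 0.01 dv/dz 0.013 z [ 60.2 100.4]
top z 100.8
top z 100.2
t 15.975 pos [535.1 117.8 322.4] yaw -7.34 tilt [-1.3e-03 -4.0e-04 -1.0e+00] F [ 0.4  0.7 -0.5] w 0.53
cm [ 7.775 29.865  0.748] roll -6.84
```

View pics/s4.png

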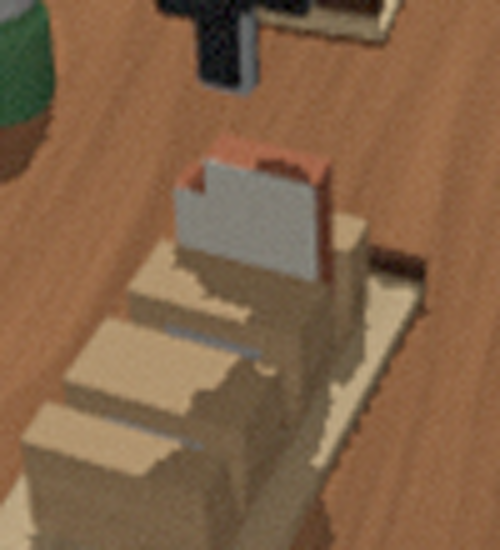

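Image: the thick tile is wedged square, its face at crop (250,215) and its top level. Press held at 10–12 N, wall to top agree. Now the thin tile.

```bash
python3 -m handwheel '[[[1.3,5,0,-1.2,120],[2.6,10,0,-2.4,120],[3.9,15,0,-3.6,120],[5.2,20,0,-4.8,120],[6.5,25,0,-6,120],[7.78,29.86,0.7,-6.84,120],[7.78,29.86,0.7,-6.84,120],[7.78,29.86,0.7,-6.84,120]]]'|grep -E 'time|force'; python3 -m handwheel '[[[0,0,3,0,120],[0,0,3,0,120],[0,0,3,0,120]]]'|grep -E 'time|force'; python3 go.py 574 -188.3 214 -0.5
```

```text
time_s: 16.98
force: [0.2, 0.6, 0.0]
time_s: 17.35
force: [0.2, -0.1, -0.1]
t 17.35 pos [ 574.7 -187.2  287.2] yaw -0.43 tilt [ 6.e-04  1.e-04 -1.e+00] F [ 0.2 -0.1 -0.1] w 0.531
cm [-0.072  0.112  7.321] roll 0.07
```

```bash
python3 -m handwheel '[[[-0.07,0.06,3,0,120],[-0.07,0.06,6,0,120],[-0.07,0.06,7.2,0,150],[-0.07,0.06,7.3,0,180],[-0.07,0.06,7.3,0,205],[-0.07,0.06,7.3,0,215],[-0.07,0.06,7.3,0,215],[-0.07,0.06,7.3,0,215]]]' 25; python3 -m handwheel '[[[0,0,0,0,250],[0,0,0,0,250],[0,0,0,0,250],[0,0,0,0,250]]]' 25;python3 go.py 574 -188.3 214 -0.5
```

```text
time_s: 18.35
ee_pos: [0.5737, -0.1887, 0.2136]
orientation: [0.0, 1.0, -0.004, 0.0]
force: [0.1, -0.9, 0.5]
width: 0.159
time_s: 18.85
ee_pos: [0.5737, -0.1887, 0.2135]
orientation: [0.0, 1.0, -0.004, 0.0]
force: [-1.8, 0.2, 3.4]
width: 0.102
t 18.85 pos [ 573.7 -188.7  213.5] yaw -0.51 tilt [ 1.e-04 -1.e-04 -1.e+00] F [-1.8  0.2  3.4] w 0.102
cm [ 0.031 -0.043 -0.054] roll -0.01
```

```bash
python3 -m handwheel '[[[0,0,-2,0,250],[0,0,-5,0,250],[0,0,-9,0,250],[0,0,-13,0,250],[0,0,-13,0,250]]]' 30; python3 go.py 543.2 219.1 343 -7.4
```

```text
time_s: 19.48
ee_pos: [0.5745, -0.1887, 0.3482]
orientation: [0.001, 1.0, -0.004, 0.003]
force: [0.6, 0.1, -0.8]
width: 0.1
t 19.475 pos [ 574.5 -188.7  348.2] yaw -0.5 tilt [ 0.0068 -0.0022 -1.    ] F [ 0.6  0.1 -0.8] w 0.1
cm [ -3.489 -40.751   0.412] roll 6.9
```

```bash
python3 -m handwheel '[[[-0.4,-5,0,1,250],[-0.8,-10.5,0,2,250],[-1.2,-16,0,3,250],[-1.7,-21.5,0,4,250],[-2.1,-27,0,5,250],[-2.6,-32.5,0,6,250],[-3.2,-37.5,0,6.9,250],[-3.5,-40.7,0,6.9,250]]]'|grep time; python3 -m handwheel '[[[0,0,0,0,250],[0,0,2,0,250],[0,0,4,0,250],[0,0,4,0,250],[0,0,4,0,250],[0,0,4,0,250]]]'; python3 go.py 543.2 219.1 262 -7.4
python3 - <<'E'
from h import *
i,d=cams.get_image("side"); np.savez("side5.npz",i=i,d=d)
th=np.radians(-7.4); ex=np.array([np.cos(th),np.sin(th)]); ey=np.array([-np.sin(th),np.cos(th)]); c=np.array([.5433,.1653])
P=cloud("side",d); q=P[...,:2]-c; Q=np.stack([q@ex,q@ey,P[...,2]],-1)*1000
m=(Q[...,2]>101)&(Q[...,2]<132)&(abs(Q[...,0])<40)&(Q[...,1]>40)&(Q[...,1]<75)&(i.min(-1)>80)&(np.ptp(i.astype(int),axis=-1)<45)
p=Q[m]; print("n",len(p),"u",np.percentile(p[:,0],[1,99]).round(1),"v",np.median(p[:,1]).round(2),"yaw",np.degrees(np.polyfit(p[:,0],p[:,1],1)[0]).round(2),"dv/dz",np.polyfit(p[:,2],p[:,1],1)[0].round(3),"zmin",p[:,2].min())
E
```

```text
time_s: 20.48
time_s: 21.22
ee_pos: [0.5425, 0.2186, 0.304]
orientation: [-0.0, 0.998, -0.065, 0.001]
force: [0.0, -0.2, 0.0]
width: 0.098
t 21.225 pos [542.5 218.6 304. ] yaw -7.42 tilt [ 1.e-03  3.e-04 -1.e+00] F [ 0.  -0.2  0. ] w 0.098
cm [ 0.062 -0.059  4.196] roll -0.02
n 375 u [-28.6  30.2] v 58.04 yaw -0.19 dv/dz 0.026 zmin 101.21792515527605
```

```bash
python3 -m handwheel '[[[0.03,-0.06,1.5,0,250],[0.03,-0.06,3,0,250],[0.03,-0.06,3.8,0,250],[0.03,-0.06,4.1,0,250],[0.03,-0.06,4.1,0,250]]]' 30; python3 go.py 543 219.2 258 -7.4; python3 -m handwheel '[[[0,0,0.2,0,250],[0,0,0.4,0,250],[0,0,0.4,0,250]]]';  python3 go.py 543 219.2 258 -7.4
```

```text
time_s: 21.9
ee_pos: [0.5426, 0.2192, 0.2622]
orientation: [0.0, 0.998, -0.065, -0.0]
force: [0.2, 0.4, -1.7]
width: 0.099
t 21.9 pos [542.6 219.2 262.2] yaw -7.4 tilt [-1.e-04  0.e+00 -1.e+00] F [ 0.2  0.4 -1.7] w 0.099
cm [ 0.036 -0.006  0.422] roll -0.0
time_s: 22.28
ee_pos: [0.5426, 0.2191, 0.2583]
orientation: [0.0, 0.998, -0.065, -0.0]
force: [0.4, 0.4, -0.0]
width: 0.098
t 22.275 pos [542.6 219.1 258.3] yaw -7.4 tilt [-1.e-04 -1.e-04 -1.e+00] F [ 0.4  0.4 -0. ] w 0.098
cm [ 0.04  -0.015  0.025] roll -0.0
```

No contact at 3 mm depth, so the tile is in the mouth. I continue down.

```bash
python3 -m handwheel '[[[0,0,0.3,0,250],[0,0,0.6,0,250],[0,0,0.8,0,250],[0,0,0.8,0,250]]]' 30 |grep -E 'ee_pos|force'; for k in 1 2 3; do python3 -m handwheel '[[[0,0,0.05,0,250],[0,0,0.1,0,250],[0,0,0.1,0,250]]]'|grep -E 'ee_pos|force'; done
```

```text
ee_pos: [0.5426, 0.2191, 0.2501]
force: [-0.0, 0.2, -0.3]
ee_pos: [0.5426, 0.2191, 0.2493]
force: [0.0, -0.1, -0.6]
ee_pos: [0.5426, 0.2191, 0.2483]
force: [-0.5, -0.0, -0.8]
ee_pos: [0.5426, 0.2191, 0.2473]
force: [0.3, -0.2, 0.1]
```

```bash
for k in 1 2 3; do python3 -m handwheel '[[[0,0,0.05,0,250],[0,0,0.1,0,250],[0,0,0.1,0,250]]]'|grep -E 'ee_pos|force'; done
```

```text
ee_pos: [0.5426, 0.2192, 0.2464]
force: [0.3, 0.7, 0.6]
ee_pos: [0.5427, 0.2192, 0.2454]
force: [-0.6, 0.5, 2.0]
ee_pos: [0.5426, 0.2191, 0.2443]
force: [-0.3, 1.6, -0.0]
```

```bash
for k in 1 2; do python3 -m handwheel '[[[0,0,0.05,0,250],[0,0,0.1,0,250],[0,0,0.1,0,250]]]'|grep -E 'ee_pos|force'; done
```

```text
ee_pos: [0.5426, 0.219, 0.2432]
force: [-0.6, 0.2, 1.2]
ee_pos: [0.5427, 0.219, 0.2423]
force: [0.3, -1.0, 3.8]
```

```bash
python3 -m handwheel '[[[0,0,0,0,225],[0,0,0,0,200],[0,0,0,0,180],[0,0,0,0,160],[0,0,0,0,140],[0,0,-3,0,140],[0.4,0.05,-6.5,0,255],[0.4,0.05,-6.5,0,255]]]'|grep time; python3 -m handwheel '[[[0,0,0,0,255],[0,0,0,0,255],[0,0,0,0,255],[0,0,0,0,255],[0,0,0,0,255]]]'; python3 go.py 547.2 218 286 -7.4;  python3 - <<'E'
from h import *
i,d=cams.get_image("side"); cv2.imwrite("pics/s6.png",cv2.resize(i[190:320,190:310],None,fx=4,fy=4,interpolation=cv2.INTER_CUBIC))
np.savez("side6.npz",i=i,d=d)
E
```

```text
time_s: 26.78
time_s: 27.4
ee_pos: [0.5465, 0.2182, 0.3072]
orientation: [0.0, 0.998, -0.065, -0.0]
force: [-0.5, -0.2, -0.1]
width: 0.002
t 27.4 pos [546.5 218.2 307.2] yaw -7.4 tilt [-2.e-04 -1.e-04 -1.e+00] F [-0.5 -0.2 -0.1] w 0.002
cm [0.074 0.005 2.116] roll 0.0
```

View pics/s6.png

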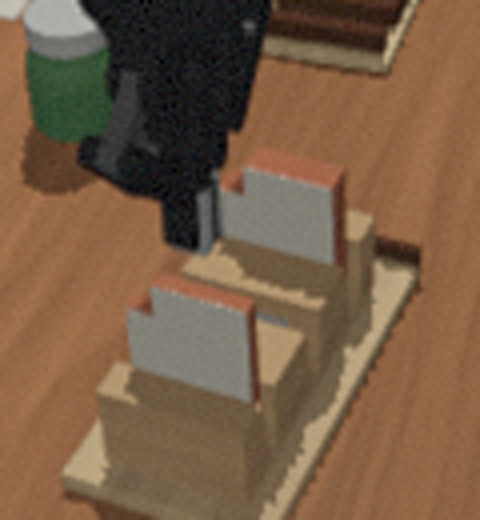

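Both tiles stand in their slots, the thin one near crop (190,340), with the closed fingers above it. I press the thin tile.

```bash
python3 -m handwheel '[[[0.07,0.08,1,0,255],[0.07,0.08,2,0,255],[0.07,0.08,2.4,0,255],[0.07,0.08,2.4,0,255]]]' |grep -E 'ee_pos|force'; for k in 1 2 3 4 5; do python3 -m handwheel '[[[0,0,0.05,0,255],[0,0,0.1,0,255]]]'|grep -E 'ee_pos|force'; done
```

```text
ee_pos: [0.547, 0.2172, 0.2828]
force: [0.5, 0.3, 0.2]
ee_pos: [0.5472, 0.2173, 0.2826]
force: [-0.5, 0.3, -0.5]
ee_pos: [0.5471, 0.2172, 0.2814]
force: [0.4, 0.6, 0.3]
ee_pos: [0.5471, 0.2173, 0.2804]
force: [-0.3, -0.7, 3.0]
ee_pos: [0.5472, 0.2174, 0.2796]
force: [-1.2, 0.5, 3.0]
ee_pos: [0.5472, 0.2173, 0.2784]
force: [0.6, -0.4, 4.5]
```

```bash
for k in 1 2 ; do python3 -m handwheel '[[[0,0,0.05,0,255],[0,0,0.1,0,255]]]'|grep -E 'ee_pos|force'; done; for k in 1 2 3; do python3 -m handwheel '[[[0,0,0.05,0,255],[0,0,0.05,0,255]]]'|grep -E 'ee_pos|force'; done
```

```text
ee_pos: [0.5471, 0.2173, 0.2773]
force: [-0.1, -0.6, 3.9]
ee_pos: [0.5471, 0.2172, 0.2763]
force: [0.0, -1.1, 3.9]
ee_pos: [0.5471, 0.2172, 0.2757]
force: [0.2, 0.1, 2.0]
ee_pos: [0.5471, 0.2172, 0.2753]
force: [0.2, -0.5, 3.0]
ee_pos: [0.5471, 0.2173, 0.2749]
force: [1.0, -0.8, 3.5]
```

```bash
python3 -m handwheel '[[[0,0,0.04,0,255],[0,0,0.04,0,255]]]'|grep -E 'ee_pos|force';python3 -m handwheel '[[[0,0,0.04,0,255],[0,0,0.04,0,255]]]'|grep -E 'ee_pos|force'
```

```text
ee_pos: [0.5472, 0.2173, 0.2747]
force: [-0.2, -0.4, 5.5]
ee_pos: [0.5472, 0.2175, 0.2745]
force: [-0.8, -0.0, 7.3]
```

```bash
python3 -m handwheel '[[[0,0,0.06,0,255],[0,0,0.06,0,255],[0,0,0.06,0,255],[0,0,0.06,0,255],[0,0,0.06,0,255]]]'|grep -E 'ee_pos|force'
```

```text
ee_pos: [0.5473, 0.2176, 0.2743]
force: [-1.0, -0.3, 9.4]
```

```bash
python3 -m handwheel '[[[0,0,0.02,0,255],[0,0,0.02,0,255],[0,0,0.02,0,255],[0,0,0.02,0,255],[0,0,0.02,0,255],[0,0,0.02,0,255],[0,0,0.02,0,255],[0,0,0.02,0,255]]]'|grep -E 'ee_pos|force';python3 -m handwheel '[[[0,0,0,0,255],[0,0,0,0,255]]]'|grep -E 'ee_pos|force'; python3 -m handwheel '[[[0,0,-1,0,255],[0,0,-3,0,255],[0,0,-8,0,255],[0,12,-13,0,255],[0,18,-13,0,255],[0,24,-13,0,255],[0,30,-13,0,255],[0,35,-13,0,255]]]'
python3 - <<'E'
from h import *
th=np.radians(-7.4); ex=np.array([np.cos(th),np.sin(th)]); ey=np.array([-np.sin(th),np.cos(th)]); c=np.array([.5433,.1653])
i,d=cams.get_image("top"); cv2.imwrite("pics/t7.png",i); np.savez("top7.npz",i=i,d=d)
for n in("side","top"):
  i,d=cams.get_image(n) if n=="side" else (i,d)
  if n=="side": I2,D2=i,d; cv2.imwrite("pics/s7.png",cv2.resize(i[190:320,190:310],None,fx=4,fy=4,interpolation=cv2.INTER_CUBIC)); np.savez("side7.npz",i=i,d=d)
for nm,lo,hi in(("thick",-65,-20),("thin",35,75)):
  P=cloud("side",D2); q=P[...,:2]-c; Q=np.stack([q@ex,q@ey,P[...,2]],-1)*1000
  m=(Q[...,2]>60)&(Q[...,2]<115)&(abs(Q[...,0])<40)&(Q[...,1]>lo)&(Q[...,1]<hi)&(I2.min(-1)>80)&(np.ptp(I2.astype(int),axis=-1)<45)
  p=Q[m]; print(nm,"n",len(p),"u",np.percentile(p[:,0],[1,99]).round(1),"v",np.median(p[:,1]).round(2),"yaw",np.degrees(np.polyfit(p[:,0],p[:,1],1)[0]).round(2),"dv/dz",np.polyfit(p[:,2],p[:,1],1)[0].round(3))
  for a,b in((-28,-8),(-5,12)): s=(p[:,0]>a)&(p[:,0]<b); print("top z",np.percentile(p[s][:,2],99).round(1))
E
python3 - <<'E'
from h import *
a=np.load("top0.npz")["i"].astype(int); b=cv2.imread("pics/t7.png").astype(int)
m=(abs(a-b).max(-1)>50).astype(np.uint8); n,_,s,ce=cv2.connectedComponentsWithStats(m)
print([(ce[k].round().tolist(),int(s[k,4])) for k in range(1,n) if s[k,4]>15])
E
```

```text
ee_pos: [0.5473, 0.2177, 0.2743]
force: [-1.2, 0.1, 10.8]
ee_pos: [0.5473, 0.2177, 0.2743]
force: [-1.2, 0.2, 10.6]
time_s: 33.83
ee_pos: [0.5069, -0.0879, 0.4036]
orientation: [0.0, 0.998, -0.064, 0.001]
force: [0.6, -0.5, -0.4]
width: -0.001
thick n 401 u [-28.1  29.8] v -37.77 yaw -0.18 dv/dz 0.02
top z 100.4
top z 99.9
thin n 448 u [-28.9  28.9] v 58.36 yaw -0.17 dv/dz 0.023
top z 101.1
top z 100.4
[([373.0, 272.0], 31052), ([189.0, 207.0], 207), ([239.0, 198.0], 16), ([226.0, 214.0], 186), ([236.0, 210.0], 52), ([242.0, 225.0], 20), ([167.0, 314.0], 10393), ([300.0, 386.0], 237), ([281.0, 406.0], 1148), ([207.0, 416.0], 158), ([330.0, 418.0], 28)]
```

View pics/s7.png

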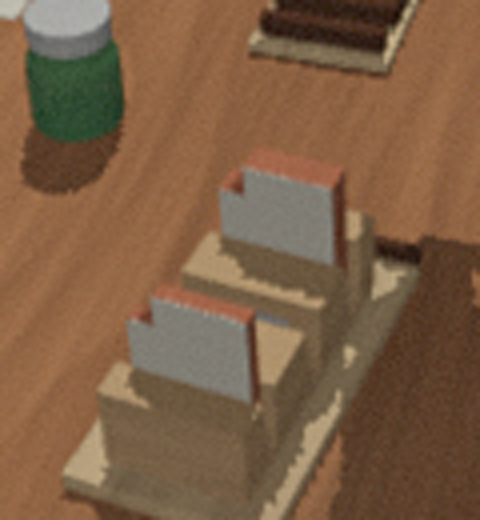

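View pics/t7.png

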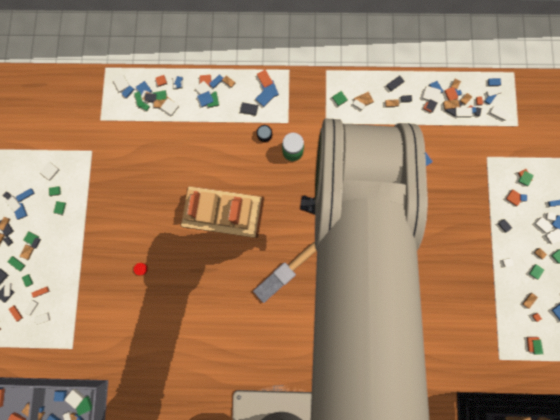

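Both tiles are seated at equal height, square and upright; jar, loupe, brush and cap are where they were. The arm is clear, so I hand in.

```bash
python3 -m handwheel '[[[0,0,0,0,255],[0,0,0,0,255],[0,0,0,0,255]]]'; python3 -c "
from plant import robot; print(robot.hand_in())"
```

```text
time_s: 34.3
ee_pos: [0.5079, -0.0848, 0.4021]
orientation: [-0.0, 0.998, -0.063, 0.0]
force: [-0.3, 0.4, 0.5]
width: 0.004
the job is handed in; nothing more can be done
None
```

I lowered the thick tile into the widest slot, then the thin tile into the narrowest. Each was released at the sprung pad, then pressed from above with the closed fingers at about 10–12 N for over a second. The job was handed in at 34.3 s.

**Last checks:**
- **Depth:** both tiles stopped with the fingertips at about 101 mm, against the expected 102 mm. The side camera reads the tops at about 100–101 mm.
- **Squareness:** yaw is within 0.2° of the comb. The camera shows a lean of about 1.2°, but the tiles read nearly the same while held vertical in the gripper (0.6° and 1.5°).
- **Forces:** the highest reading was about 12 N. Force was only read at the end of each call, so a brief peak in between would not have shown.
- **Surroundings:** the jar, loupe, brush and cap look unmoved. The arm hid sherd_a and most of the stand and sherd_b in the last top view, so I did not recheck those; the arm did not approach either sherd.

**Disagreement:** the side camera puts the seated tiles about 1 mm (thick) and 1.5 mm (thin) further to +y than full depth implies. That is within the 2 mm calibration error, and the stop heights agree with full depth.

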